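# Balance the washed cooking paddle on its drying rest

### The job

The washed wooden cooking paddle lies crooked over the drying rest, with its blade down on the worktop. Slide it along over the ridge of the rest, without ever lifting it off, until it balances there level by itself, lying about square across the ridge with both ends in the air, and let go of it. Be gentle: never press it hard on the rest (stay under 25 N), and leave the things around it where they are.

Things in the scene. Friction and masses are not known exactly. Their poses are not given: they have to be found in the camera images.
- paddle: Loose flat wooden paddle, 320 x 52 x 18 mm, about 0.55 kg. Origin: underside, mid-length; x along it to the handle end, z out of its upper face. Blade x -160 to -30 mm, handle 26 mm wide, x -30 to +160. A hidden steel core, placed differently in each paddle, puts its balance point anywhere from x -65 to +8. It starts leaning about 0.25 rad, blade end on the worktop, the ridge under x = +35
- rest: Drying rest, fixed: grey base plate 100 x 110 x 8 mm and an upright aluminium bar along its y, 22 mm wide, 100 mm long, its flat top (the ridge) 45 mm above the worktop. Origin: centre of the underside; x runs level across the ridge to the side where the paddle's handle is, z up. The paddle stays level when its balance point is within about 9 mm of the middle of the flat top
- ridge (a point): Centre of the flat top of the rest's bar, 45 mm above the worktop
- blade_grip (a point): Point in the middle of the paddle's blade, half way through its thickness, 40 mm from the blade end (paddle x = -120 mm, z = 9 mm); 52 mm wide across here
- blade_end (a point): Tip of the rounded blade end, on the underside (paddle x = -160 mm). The paddle's underside is flat from end to end and slides smoothly over the ridge; to bring its balance point over the ridge it must go with the handle leading
- handle_end (a point): Tip of the rounded handle end (a dark dot marks the hanging hole), on the underside (paddle x = +160 mm)
- tuna_tin: Bystander: low round tin, 86 mm across, 40 mm high, beyond the rest; origin at its underside
- garlic: Bystander: garlic bulb, about 50 mm, beyond the rest; origin at its underside
- tomato: Bystander: tomato, about 60 mm, near the robot on the left; origin at its underside

How it is judged:
At the end, for the whole second after the job is handed in: The paddle lies on the ridge of the rest by itself, at rest (below 0.03 m/s), level within 0.05 rad, square across the ridge within 0.3 rad, upper face up, its underside at ridge height within 5 mm and both ends more than 30 mm above the worktop (angle between paddle's own z axis and vertical below 0.05 rad and angle between the x axis of paddle and the x axis of rest, either way round below 0.3 rad and z of paddle in the frame of rest between 0.04 and 0.05 m and height (world z) of each of blade_end, handle_end above 0.03 m and linear speed of paddle below 0.03 m/s); the robot touches nothing.
It fails at once if the paddle is pressed on the rest with more than 25 N (contact force between paddle and rest above 25 N).
It fails at once if the paddle is lifted off the rest (the ridge more than 12 mm below its underside) (z of ridge in the frame of paddle below -0.012 m).
It fails at once if the paddle falls off the rest (height (world z) of each of blade_end, handle_end below 0.025 m).
It fails at once if a bystander is moved by more than 30 mm (distance of any of tuna_tin, garlic, tomato from where it was at the start of the episode above 0.03 m).
It also fails if it takes over 64 s, if anything falls off the work surface, if the arm or the gripper's body presses on something with over 40 N, if the wrist force passes 120 N, or if a joint passes its speed limit or range.

### The arm

A 6-joint arm with a two-finger parallel gripper is mounted at the origin on a cart in front of the work surface, level with it; the furniture and walls round the work are solid. World frame = base frame: x ahead of the robot, y to its left, z up, the work surface at z = 0. Lengths are in m, angles in rad, forces in N, time in s.
With the tool pointing down it reaches from about 0.35 to 0.85 m from the base axis. Payload 8.1 kg.
Tool frame: the origin (TCP) lies at the centre of the arm's flange, where the gripper is bolted on; the fingertips stand 186 mm ahead of it and the grasp point (between the pads) lies 167 mm ahead of it; z points along the fingers, y is the line along which they close (so a half turn about z gives the same grasp; the last joint's range is limited). The gripper opens to 93 mm and grips with 3 to 60 N. Pads are 15 mm wide; open, the fingers measure 128 mm over their backs; the gripper's body (75 mm by 188 mm) begins 65 mm behind the grasp point.
Start: joints at [-1.213, 0.13, 1.488, -0, 1.523, -0.085], TCP at [0.257, -0.542, 0.405] pointing down, gripper open.
Joint ranges: [-2.96, 2.96], [-0.89, 2.26], [0.02, 2.5], [-1.34, 4.48], [0, 2.73], [-2.66, 2.66]. Speed limits (rad/s): [2.39, 2.39, 2.79, 3.14, 3.14, 3.14].

### API

Orientations are given as a rotation vector (axis times angle).
In Python, from plant import robot gives the robot as it stands.
- The arm moves only by the tool apply_moves, never from a script. Its argument "series" is a list of rows, each a list of 2 entries, a list of its own where there are three numbers: the shift along the tool's x, y, z in mm, then the turn, a rotation vector about the tool's x, y, z in rad. A call has 1 to 12 rows; each row shifts and turns the commanded pose from where the row before left it, along the tool's axes as they then stand; what a row does not reach is not made up. A row lasts 1/12 s, in which the tool goes at most 41.7 mm and 7.16 degrees, less where a joint would pass 70% of its speed; a pose out of reach is approached as far as the arm can. A call is refused whole if a number of a shift passes 41.7 or a number of a turn 0.125, either way. A call with a gripper value outside its range is refused whole. "claw" is the opening, from 0 (shut) to 1 (fully open), set as the call begins (left out, the last holds). The fingers move at their own pace and stop on an object; "newtons" is the grip in N (left out, the last holds). Time passes only in rows, so rows that do not move let the fingers close. It gives the time, the measured TCP pose, the force, the opening and the grip force at its end, in the units of the state.
- robot.read_state(): the state, without advancing time (a new reading comes with each control period).
- robot.read_camera(name): name is "scene" or "top" or "wrist"; returns (picture, depth): 400x640x3 uint8, blue, green, red; 400x640 float32, m along the optical axis (not along the pixel's ray), 0 where there is no reading.
- robot.calibration(name): a dict with "fx", "fy", "cx", "cy" (pixels), "D" ([k1, k2, p1, p2, k3] as OpenCV has them; the pictures are not rectified), "extrinsics" (4x4, takes a point from world to camera coordinates). Camera axes: x right, y down, z forward; pixel columns grow to the right and rows downward; lengths in m; the calibration is good to about 2 mm. A picture is of the moment at which its call begins: read the wrist's pose just before it. calibration takes no time and is no camera call; for the wrist camera it gives the pose at the moment of the call.
- robot.close_job(): hands the job in; it is judged then, once.
The state is a dict: "t": time; "q": joint angles; "dq": joint speeds; "joint_torque": joint torques, N m; "tool_pos": TCP position; "orientation": TCP orientation; "force": force on the tool from outside, world axes, zero at the start; "wrist_torque": the same for the moment, N m; "opening": finger opening in m; "gripper_force": force on a finger pad.
Only numpy, scipy, OpenCV 4.12 (cv2) and the standard library are available. Lean on these libraries where they do the work, as an engineer would, in place of code of your own. Each camera call takes 0.05 s, during which the arm holds its last target. There are 200 camera calls.

## Working session

There is one attempt and no reset: what is moved stays moved. The work goes in short steps, Python scripts to look and compute and a tool call to move; the robot and the scene stay as the last step left them, time stands still between calls to the robot, and variables do not carry over. Pictures are saved under pics/ and viewed, at most 10 in all, crops included, and the job is handed in when it is done.

Besides the shell and the picture viewer there is one more tool, called after "Call:" as name(argument=value, ...) on one line, values as JSON. apply_moves: Moves the arm, as the interface text tells. Its arguments: {"type":"object","properties":{"series":{"type":"array"},"claw":{"type":"number"},"newtons":{"type":"number"}},"required":["series"]}

```bash
mkdir -p pics
cat > h.py <<'E'
import numpy as np, cv2
from plant import robot
def cloud(n):
    im,d=robot.read_camera(n); c=robot.calibration(n)
    K=np.array([[c['fx'],0,c['cx']],[0,c['fy'],c['cy']],[0,0,1]]);D=np.array(c['D'])
    v,u=np.mgrid[0:400,0:640]
    p=cv2.undistortPoints(np.stack([u,v],-1).reshape(-1,1,2).astype(float),K,D).reshape(400,640,2)
    P=np.concatenate([p*d[...,None],d[...,None]],-1)
    T=np.linalg.inv(np.array(c['extrinsics']))
    W=P@T[:3,:3].T+T[:3,3]; W[d==0]=np.nan
    return im,W
E
python3 - <<'E'
from h import *
a,W=cloud('top');b,V=cloud('scene')
cv2.imwrite('pics/top.png',a);cv2.imwrite('pics/scene.png',b)
np.save('top.npy',W);np.save('topim.npy',a)
s=robot.read_state();print(s)
E
```

```text
{'t': 0.1, 'q': array([-1.21339695e+00,  1.31063388e-01,  1.48916040e+00, -1.76347760e-05,
        1.52299245e+00, -8.53980240e-02]), 'dq': array([ 0.00037675, -0.00025579, -0.00328795,  0.00040708,  0.00191407,
        0.00126506]), 'joint_torque': array([ 1.72481516e-03, -5.61341822e+01, -4.93096769e+01,  7.71457865e-02,
        2.90920789e-02, -7.61172510e-05]), 'tool_pos': array([ 0.25702784, -0.54193358,  0.40381087]), 'orientation': array([-3.06334301e+00, -6.89524735e-01,  3.72999768e-04]), 'force': array([-0.20899747,  0.21680037,  0.39206787]), 'wrist_torque': array([ 0.01931334, -0.03419046, -0.00702537]), 'gripper_force': 0.0, 'opening': 0.09292832280175407}
```

View pics/top.png

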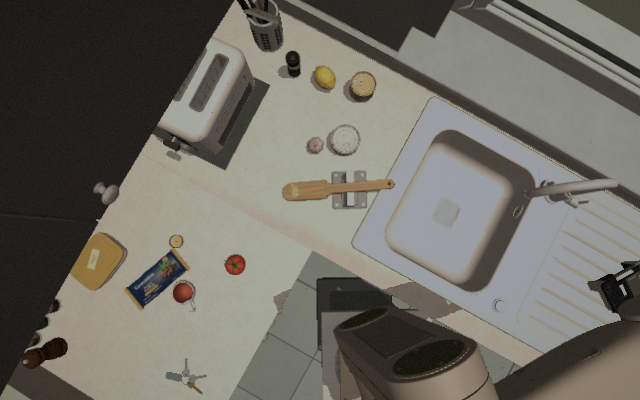

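View pics/scene.png

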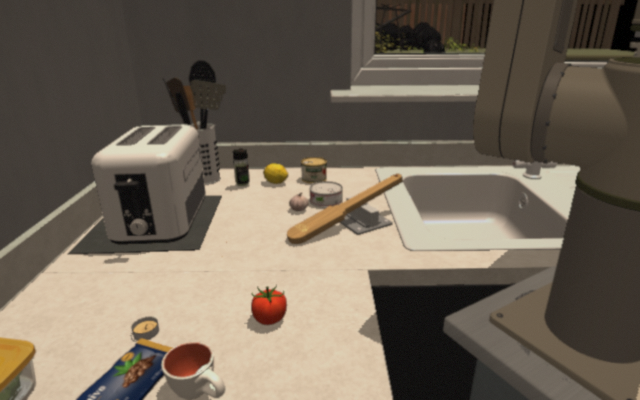

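The top view shows the paddle from blade (283,191) to handle end (393,185), with the rest at about (349,190). The garlic is at (315,145), the tin at (345,140) and the tomato at (235,265). Next I'll measure these in world coordinates.

Run:
```python
from h import *
W=np.load('top.npy');a=np.load('topim.npy')
hsv=cv2.cvtColor(a,cv2.COLOR_BGR2HSV)
m=np.zeros((400,640),bool);m[172:208,275:402]=1
m&=(hsv[...,1]>95)&(hsv[...,0]<25)
m&=W[...,2]>0.008
m=cv2.morphologyEx(m.astype(np.uint8),cv2.MORPH_OPEN,np.ones((2,2)))>0
P=W[m];P=P[np.isfinite(P).all(1)];print(len(P))
c=P.mean(0);u,s,v=np.linalg.svd(P-c);ax=v[0]
if ax[2]<0:ax=-ax
t=(P-c)@ax;print('c',c,'ax',ax,'n',v[2],'range',t.min(),t.max(),'tilt',np.arcsin(ax[2]),'yaw',np.arctan2(ax[1],ax[0]))
for lo in np.arange(-.17,.17,.02):
    k=(t>=lo)&(t<lo+.02)
    if k.any():
        q=P[k];w=(q-c)@v[1];print(round(lo,2),q.mean(0).round(3),(w.max()-w.min()).round(3))
print('e',c+ax*t.min(),c+ax*t.max())
for n,(x,y) in dict(tin=(345,140),gar=(315,145),tom=(235,265)).items():print(n,W[y,x])
# rest plate
r=np.zeros((400,640),bool);r[165:215,325:375]=1
r&=(hsv[...,1]<60)&(hsv[...,2]<190)
r=cv2.morphologyEx(r.astype(np.uint8),cv2.MORPH_OPEN,np.ones((3,3)))>0
Q=W[r];Q=Q[np.isfinite(Q).all(1)];print(len(Q),np.percentile(Q[:,2],[5,50,95]))
print('rect',cv2.minAreaRect(Q[:,:2].astype(np.float32)))
top=W[165:215,325:375].reshape(-1,3);top=top[(top[:,2]>.038)&(top[:,2]<.05)]
sc=a[160:220,270:410];cv2.imwrite('pics/crop.png',cv2.resize(sc,None,fx=5.6,fy=5.6,interpolation=cv2.INTER_CUBIC))
```

```text
1312
c [0.49386803 0.12671923 0.04717149] ax [ 0.04470332 -0.97810051  0.20327571] n [-0.97222534  0.00419861  0.2340091 ] range -0.13833577103865485 0.17594908357655067 tilt 0.20470232817980696 yaw -1.5251238921125947
-0.15 [0.488 0.257 0.019] 0.03
-0.13 [0.488 0.244 0.022] 0.04
-0.11 [0.491 0.224 0.026] 0.045
-0.09 [0.49  0.205 0.031] 0.048
-0.07 [0.491 0.186 0.035] 0.056
-0.05 [0.492 0.166 0.04 ] 0.06
-0.03 [0.493 0.146 0.044] 0.062
-0.01 [0.495 0.127 0.047] 0.058
0.01 [0.495 0.107 0.052] 0.057
0.03 [0.496 0.088 0.059] 0.057
0.05 [0.496 0.068 0.059] 0.067
0.07 [0.498 0.048 0.065] 0.072
0.09 [0.498 0.029 0.066] 0.087
0.11 [0.499 0.009 0.072] 0.09
0.13 [ 0.5   -0.01   0.075] 0.092
0.15 [ 0.501 -0.029  0.081] 0.102
e [0.48768396 0.26202552 0.01905119] [ 0.50173353 -0.04537666  0.08293767]
tin [0.6374709  0.08424065 0.03834664]
gar [0.62219809 0.17036248 0.04523719]
tom [0.28637964 0.39685744 0.04074291]
1963 [-0.00272576  0.00436438  0.04561113]
rect ((0.4994778037071228, 0.0707971379160881), (0.14442062377929688, 0.14538560807704926), 89.20970916748047)
```

View pics/crop.png

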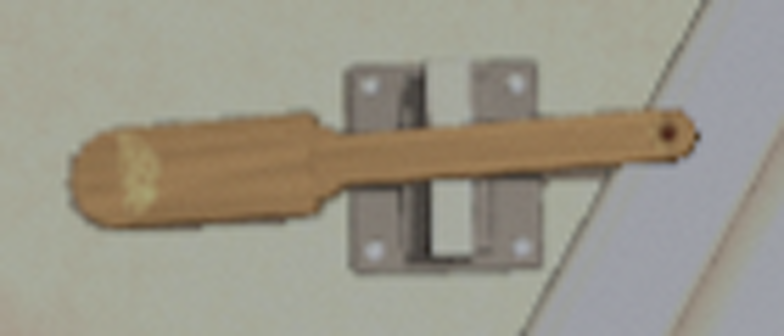

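The crop gives the paddle's long axis from (70,181) to (697,137). The plate corners are near (347,66), (535,62), (541,268) and (352,272), and the bar top spans columns 425–473. I'll intersect these pixels with planes of known height.

```bash
cat >> h.py <<'E'
from scipy.spatial.transform import Rotation as Ro
from scipy.linalg import logm,expm
def ray(n,u,v,z):
    c=robot.calibration(n);K=np.array([[c['fx'],0,c['cx']],[0,c['fy'],c['cy']],[0,0,1]])
    p=cv2.undistortPoints(np.array([[[u,v]]],float),K,np.array(c['D']))[0,0]
    T=np.linalg.inv(np.array(c['extrinsics']));d=T[:3,:3]@[p[0],p[1],1];o=T[:3,3]
    return o+d*(z-o[2])/d[2]
def T_(R,p):
    T=np.eye(4);T[:3,:3]=R;T[:3,3]=p;return T
def cur():
    s=robot.read_state();return T_(Ro.from_rotvec(s['orientation']).as_matrix(),s['tool_pos'])
def plan(T0,T1,n=None):
    r=np.linalg.inv(T0)@T1;w=Ro.from_matrix(r[:3,:3]).as_rotvec()
    if n is None:n=int(max(np.ceil(np.linalg.norm(r[:3,3])/.035),np.ceil(np.linalg.norm(w)/.11),1))
    E=expm(np.real(logm(r))/n);print(n,'rows',(E[:3,3]*1e3).round(1).tolist(),Ro.from_matrix(E[:3,:3]).as_rotvec().round(4).tolist())
E
python3 - <<'E'
from h import *
f=lambda x,y,z:ray('top',270+(x+.5)/5.6-.5,160+(y+.5)/5.6-.5,z)
be=f(70,181,.0135);he=f(695,136,.088)
print('paddle',be,he,np.linalg.norm(he-be))
b2=(f(310,113,.05)+f(320,215,.05))/2; h2=(f(630,114,.08)+f(630,163,.08))/2
print('shoulder',b2,h2)
C=[f(347,66,.008),f(535,62,.008),f(541,268,.008),f(352,272,.008)];C=np.array(C);print(C.round(4).tolist());print('plate c',C.mean(0))
T=np.array([f(425,62,.045),f(470,60,.045),f(432,256,.045),f(473,254,.045)]);print(T.round(4).tolist(),T.mean(0))
E
```

```text
paddle [0.49255526 0.26710502 0.0135    ] [ 0.50273013 -0.0432803   0.088     ] 0.31936315786713576
shoulder [0.49564445 0.14127716 0.05      ] [ 0.5028797 -0.0126866  0.08     ]
[[0.5517, 0.1232, 0.008], [0.5528, 0.0251, 0.008], [0.4451, 0.0244, 0.008], [0.4442, 0.1222, 0.008]]
plate c [0.49844355 0.07372935 0.008     ]
[[0.5474, 0.0849, 0.045], [0.5482, 0.0621, 0.045], [0.4491, 0.0831, 0.045], [0.4498, 0.0625, 0.045]] [0.49863892 0.07317795 0.045     ]
```

```bash
cat > g.py <<'E'
from h import *
def pose(tilt,yaw,G): # paddle tilt, yaw offset from -y; G grasp point
    ax=np.array([np.sin(yaw)*np.cos(tilt),-np.cos(yaw)*np.cos(tilt),np.sin(tilt)])
    y=np.array([np.cos(yaw),np.sin(yaw),0]); x=-ax; z=np.cross(x,y); R=np.stack([x,y,z],1)
    return T_(R,G-.167*z),ax,-z
BE=np.array([.4928,.267,0.]);tilt=.243;yaw=.036
_,ax,n=pose(tilt,yaw,BE)
G=BE+.043*ax+.0135*n
TG,_,_=pose(tilt,yaw,G)
TP=TG.copy();TP[:3,3]+=.09*n
E
python3 - <<'E'
from g import *
T0=cur();print(G,TG[:3,3],TP[:3,3])
Tl,_,_=pose(0,yaw,G)
A=T_(Tl[:3,:3],T0[:3,3]);plan(T0,A)
B=T_(Tl[:3,:3],TP[:3,3]);plan(A,B)
plan(B,TP);plan(TP,TG)
E
```

```text
[0.49418528 0.22853657 0.02344985] [0.49273901 0.26869333 0.18554347] [0.49195959 0.2903347  0.27289931]
11 rows [-0.0, -0.0, 0.0] [-0.0001, -0.0001, -0.1058]
25 rows [32.9, 10.6, 5.2] [0.0, 0.0, -0.0]
3 rows [0.0, 0.0, 0.0] [0.0, -0.081, 0.0]
3 rows [0.0, -0.0, 30.0] [0.0, -0.0, -0.0]
```

Call:
apply_moves(series=[[[0,0,0],[0,0,-0.1058]],[[0,0,0],[0,0,-0.1058]],[[0,0,0],[0,0,-0.1058]],[[0,0,0],[0,0,-0.1058]],[[0,0,0],[0,0,-0.1058]],[[0,0,0],[0,0,-0.1058]],[[0,0,0],[0,0,-0.1058]],[[0,0,0],[0,0,-0.1058]],[[0,0,0],[0,0,-0.1058]],[[0,0,0],[0,0,-0.1058]],[[0,0,0],[0,0,-0.1058]]], claw=1)

```text
t: 1.02
tool_pos: [0.2571, -0.542, 0.4041]
orientation: [-2.175, -2.266, -0.001]
force: [0.3, 0.3, 0.0]
opening: 0.0932
gripper_force: 0.0
```

Call:
apply_moves(series=[[[32.9,10.6,5.2],[0,0,0]],[[32.9,10.6,5.2],[0,0,0]],[[32.9,10.6,5.2],[0,0,0]],[[32.9,10.6,5.2],[0,0,0]],[[32.9,10.6,5.2],[0,0,0]],[[32.9,10.6,5.2],[0,0,0]],[[32.9,10.6,5.2],[0,0,0]],[[32.9,10.6,5.2],[0,0,0]],[[32.9,10.6,5.2],[0,0,0]],[[32.9,10.6,5.2],[0,0,0]],[[32.9,10.6,5.2],[0,0,0]],[[32.9,10.6,5.2],[0,0,0]]])

```text
t: 2.02
tool_pos: [0.3699, -0.1414, 0.3418]
orientation: [-2.182, -2.26, -0.0]
force: [1.1, 0.2, 0.3]
opening: 0.0928
gripper_force: 0.0
```

Call:
apply_moves(series=[[[32.9,10.6,5.2],[0,0,0]],[[32.9,10.6,5.2],[0,0,0]],[[32.9,10.6,5.2],[0,0,0]],[[32.9,10.6,5.2],[0,0,0]],[[32.9,10.6,5.2],[0,0,0]],[[32.9,10.6,5.2],[0,0,0]],[[32.9,10.6,5.2],[0,0,0]],[[32.9,10.6,5.2],[0,0,0]],[[32.9,10.6,5.2],[0,0,0]],[[0,0,0],[0,0,0]],[[0,0,0],[0,0,0]],[[0,0,0],[0,0,0]]])

```text
t: 3.02
tool_pos: [0.4545, 0.1561, 0.2951]
orientation: [-2.18, -2.262, 0.002]
force: [0.5, 0.4, 0.1]
opening: 0.093
gripper_force: 0.0
```

```bash
cat >> h.py <<'E'
def ft(k=12):
    A=[]
    for _ in range(k):
        robot.read_camera('wrist');s=robot.read_state();A.append(np.r_[s['force'],s['wrist_torque']])
    A=np.array(A);return A.mean(0),A.std(0)/np.sqrt(k)
E
python3 - <<'E'
from g import *
m,s=ft(8);print(m.round(3),s.round(3));np.save('tare0.npy',m)
T0=cur();plan(T0,TP);
im,_=robot.read_camera('wrist');cv2.imwrite('pics/w1.png',im)
E
```

```text
[-0.357  0.222  0.498 -0.011 -0.1   -0.003] [0.223 0.157 0.178 0.01  0.009 0.009]
5 rows [27.0, 8.4, 2.0] [0.0001, -0.0486, -0.0003]
```

View pics/w1.png

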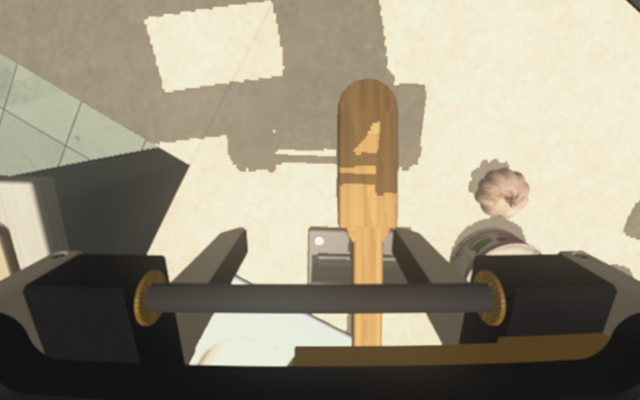

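The wrist view shows the blade tip at (368,79), the blade edges at columns 338 and 398, and the handle centred near column 368. The garlic and tin sit well to the right. I'll check the tip by ray and carry on.

Run:
```python
from g import *
print(ray('wrist',368,79,.0135))
for r,l,q,z in((130,338,398,.028),(190,338,398,.042)):
    a,b=ray('wrist',l,r,z),ray('wrist',q,r,z);print((a+b)/2,np.linalg.norm(a-b))
print(ray('wrist',368,330,.075), G)
```

```text
[0.49327246 0.26598686 0.0135    ]
[0.4941212  0.22330191 0.028     ] 0.051356371424534746
[0.49564553 0.17403957 0.042     ] 0.05121748088464177
[0.49976549 0.05867943 0.075     ] [0.49418528 0.22853657 0.02344985]
```

Call:
apply_moves(series=[[[27,8.4,2],[0,-0.0486,0]],[[27,8.4,2],[0,-0.0486,0]],[[27,8.4,2],[0,-0.0486,0]],[[27,8.4,2],[0,-0.0486,0]],[[27,8.4,2],[0,-0.0486,0]],[[0,0,0],[0,0,0]],[[0,0,0],[0,0,0]],[[0,0,0],[0,0,0]]])

```text
t: 4.13
tool_pos: [0.4919, 0.2904, 0.2724]
orientation: [2.053, 2.128, -0.251]
force: [-0.5, -0.6, -0.2]
opening: 0.0929
gripper_force: 0.0
```

Run:
```python
from g import *
m,s=ft(8);print(m.round(3));np.save('tare1.npy',m)
plan(cur(),TG,6)
```

```text
[-0.118 -0.005  0.085  0.09  -0.079 -0.018]
6 rows [0.0, -0.0, 15.0] [0.0001, -0.0001, -0.0002]
```

Call:
apply_moves(series=[[[0,0,20],[0,0,0]],[[0,0,20],[0,0,0]],[[0,0,20],[0,0,0]],[[0,0,15],[0,0,0]],[[0,0,8],[0,0,0]],[[0,0,4],[0,0,0]],[[0,0,3],[0,0,0]],[[0,0,0],[0,0,0]],[[0,0,0],[0,0,0]]])

```text
t: 5.28
tool_pos: [0.4933, 0.2695, 0.1861]
orientation: [2.053, 2.127, -0.248]
force: [0.3, -0.8, -0.1]
opening: 0.0935
gripper_force: 0.0
```

Call:
apply_moves(series=[[[0,0,0],[0,0,0]],[[0,0,0],[0,0,0]],[[0,0,0],[0,0,0]],[[0,0,0],[0,0,0]],[[0,0,0],[0,0,0]],[[0,0,0],[0,0,0]],[[0,0,0],[0,0,0]],[[0,0,0],[0,0,0]],[[0,0,0],[0,0,0]],[[0,0,0],[0,0,0]],[[0,0,0],[0,0,0]],[[0,0,0],[0,0,0]]], claw=0.45, newtons=15)

```text
t: 6.28
tool_pos: [0.4928, 0.2691, 0.1852]
orientation: [2.053, 2.128, -0.251]
force: [-1.2, 1.0, -0.3]
opening: 0.0516
gripper_force: 15.0
```

```bash
cat >> g.py <<'E'
COR=np.array([.4993,.0845,.045]);XG=-.121;ZG=.0145;DT=.005 # tool tilt = paddle tilt - DT
def PT(th,s,lift=0.):
    _,ax,n=pose(th,yaw,COR)
    g=COR+(XG-s)*ax+ZG*n
    T,_,_=pose(th-DT,yaw,g);T[2,3]+=lift;return T
E
python3 - <<'E'
from g import *
A=cur();B=PT(.248,.0236);print(A[:3,3],B[:3,3])
plan(A,B,1)
plan(A,PT(.04,.0236,.0),12)
plan(PT(.248,.0236),PT(.04,.0236,.0),12)
E
```

```text
[0.49283293 0.26914708 0.18518487] [0.49268038 0.26829889 0.18565567]
1 rows [-0.9, -0.2, -0.3] [-0.0, -0.0, -0.0002]
12 rows [-3.2, -0.0, -2.5] [-0.0, 0.0173, -0.0]
12 rows [-3.2, 0.0, -2.5] [0.0, 0.0173, 0.0]
```

Call:
apply_moves(series=[[[-3.2,0,-2.5],[0,0.0173,0]],[[-3.2,0,-2.5],[0,0.0173,0]],[[-3.2,0,-2.5],[0,0.0173,0]],[[-3.2,0,-2.5],[0,0.0173,0]],[[0,0,0],[0,0,0]],[[0,0,0],[0,0,0]]])

```text
t: 6.78
tool_pos: [0.4933, 0.2585, 0.1981]
orientation: [2.092, 2.166, -0.181]
force: [0.7, 2.0, -2.7]
opening: 0.0524
gripper_force: 15.0
```

Call:
apply_moves(series=[[[-3.2,0,-2.5],[0,0.0173,0]],[[-3.2,0,-2.5],[0,0.0173,0]],[[-3.2,0,-2.5],[0,0.0173,0]],[[-3.2,0,-2.5],[0,0.0173,0]],[[-3.2,0,-2.5],[0,0.0173,0]],[[-3.2,0,-2.5],[0,0.0173,0]],[[-3.2,0,-2.5],[0,0.0173,0]],[[-3.2,0,-2.5],[0,0.0173,0]],[[0,0,0],[0,0,0]],[[0,0,0],[0,0,0]],[[0,0,0],[0,0,0]]])

```text
t: 7.7
tool_pos: [0.494, 0.2354, 0.2204]
orientation: [2.163, 2.242, -0.039]
force: [1.2, -0.4, -1.2]
opening: 0.0523
gripper_force: 15.0
```

```bash
cat >> g.py <<'E'
def measure(k=12):
    m,s=ft(k);T=cur();t0=np.load('tare0.npy');F=m[:3]-t0[:3];M=m[3:]-t0[3:]
    r=T[:3,3]-COR   # tool acts on paddle with -F,-M ; moment about corner, x component
    tot=-(M+np.cross(r,F))
    print('t',robot.read_state()['t'],'F',F.round(2),'M',M.round(3),'Mcor',tot.round(3),'pos',T[:3,3].round(4))
    z=T[:3,2];g=T[:3,3]+.167*z;th=np.arcsin(-T[2,0])+DT
    print('G',g.round(4),'paddle tilt',th.round(4),'d=COM-corner if W=5.4:',tot[0]/5.4, 'force',m.round(2))
E
python3 - <<'E'
from g import *
measure()
plan(cur(),PT(.04,.0236),1)
im,_=robot.read_camera('scene');cv2.imwrite('pics/s2.png',im[150:260,250:440].repeat(4,0).repeat(4,1))
E
```

```text
t 8.3 F [ 1.06 -1.89 -1.47] M [-0.305 -0.16   0.119] Mcor [ 0.196 -0.017  0.03 ] pos [0.494  0.2357 0.2204]
G [0.4942 0.2297 0.0535] paddle tilt 0.0405 d=COM-corner if W=5.4: 0.03626242175997449 force [ 0.7  -1.67 -0.97 -0.32 -0.26  0.12]
1 rows [-0.3, -0.1, -0.2] [-0.0002, 0.0005, -0.0002]
```

View pics/s2.png

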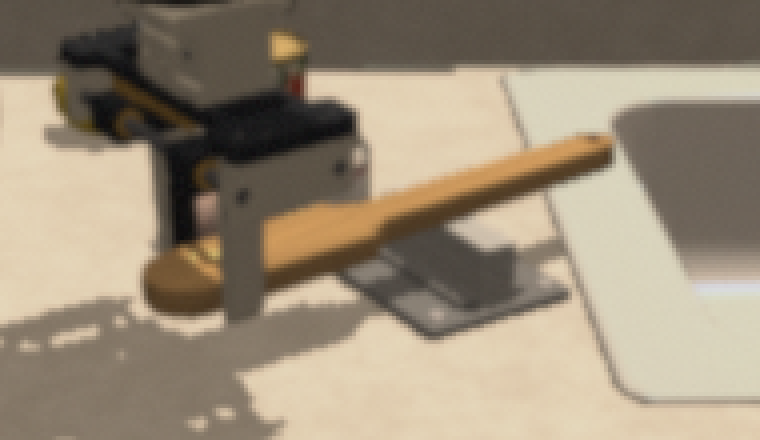

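The paddle is gripped, nearly level, and still on the ridge, and nothing else has been disturbed. The moment about the ridge corner puts the balance point at roughly x = −10 mm. I'll slide part of the way and measure again with more samples.

Call:
apply_moves(series=[[[-2,0,0],[0,0,0]],[[-3,0,0],[0,0,0]],[[-3,0,0],[0,0,0]],[[-3,0,0],[0,0,0]],[[-3,0,0],[0,0,0]],[[-3,0,0],[0,0,0]],[[-3,0,0],[0,0,0]],[[-3,0,0],[0,0,0]],[[-2,0,0],[0,0,0]],[[0,0,0],[0,0,0]],[[0,0,0],[0,0,0]]])

```text
t: 9.27
tool_pos: [0.4949, 0.2103, 0.2213]
orientation: [2.163, 2.242, -0.039]
force: [0.1, -1.4, -0.7]
opening: 0.0518
gripper_force: 15.0
```

```bash
cat >> g.py <<'E'
def measure(k=12):
    m,s=ft(k);T=cur();F=m[:3];th=np.arcsin(-T[2,0]);M=m[3:]-np.load('tare0.npy')[3:]-np.array([.415*th,0,0])
    r=T[:3,3]-COR;tot=-(M+np.cross(r,F))
    g=T[:3,3]+.167*T[:3,2];s=XG+(g[1]-COR[1])
    print('t',robot.read_state()['t'],'F',F.round(2),'M',M.round(3),'Mcor',tot.round(3))
    print('G',g.round(4),'tilt',(th+DT).round(4),'s corner',s,'d',tot[0]/5.4,'COM x',s-tot[0]/5.4)
E
python3 - <<'E'
from g import *
measure(40)
E
```

```text
t 11.2667 F [ 0.36 -2.3  -0.36] M [-0.447 -0.045  0.011] Mcor [ 0.086 -0.018  0.024]
G [0.4951 0.2048 0.0544] tilt 0.0404 s corner -0.0007036817205077345 d 0.01587783043686984 COM x -0.016581512157377576
```

Call:
apply_moves(series=[[[-2,0,0],[0,0,0]],[[-3,0,0],[0,0,0]],[[-3,0,0],[0,0,0]],[[-3,0,0],[0,0,0]],[[-3,0,0],[0,0,0]],[[0,0,0],[0,0,0]],[[0,0,0],[0,0,0]],[[0,0,0],[0,0,0]]])

```text
t: 11.93
tool_pos: [0.4955, 0.1963, 0.2219]
orientation: [2.163, 2.242, -0.039]
force: [0.6, -0.4, 0.6]
opening: 0.0519
gripper_force: 15.0
```

Run:
```python
from g import *
measure(40)
```

```text
t 13.9333 F [ 0.59 -2.47  0.35] M [-0.527 -0.131  0.074] Mcor [ 0.052  0.024 -0.017]
G [0.4956 0.1908 0.0549] tilt 0.0404 s corner -0.01468586384791841 d 0.00960045233365187 COM x -0.024286316181570282
```

Call:
apply_moves(series=[[[-2,0,0],[0,0,0]],[[-3,0,0],[0,0,0]],[[-3,0,0],[0,0,0]],[[-3,0,0],[0,0,0]],[[-2,0,0],[0,0,0]],[[0,0,0],[0,0,0]],[[0,0,0],[0,0,0]],[[0,0,0],[0,0,0]]])

```text
t: 14.6
tool_pos: [0.496, 0.1835, 0.2223]
orientation: [2.163, 2.242, -0.039]
force: [-0.9, 0.0, 1.8]
opening: 0.0519
gripper_force: 15.0
```

Run:
```python
from g import *
measure(30)
s=-.030;plan(cur(),PT(0,s),4)
```

```text
t 16.1 F [ 0.91 -2.43  1.37] M [-0.527 -0.19   0.088] Mcor [-0.039  0.025 -0.006]
G [0.4961 0.1778 0.0554] tilt 0.0404 s corner -0.02769761097911859 d -0.007296981316120739 COM x -0.02040062966299785
4 rows [-2.3, -0.0, -1.0] [-0.0, 0.0101, -0.0001]
```

Call:
apply_moves(series=[[[-2.3,0,-1],[0,0.01,0]],[[-2.3,0,-1],[0,0.01,0]],[[-2.3,0,-1],[0,0.01,0]],[[-2.3,0,-1],[0,0.01,0]],[[0,0,0],[0,0,0]],[[0,0,0],[0,0,0]],[[0,0,0],[0,0,0]],[[0,0,0],[0,0,0]]])

```text
t: 16.77
tool_pos: [0.4962, 0.1746, 0.2264]
orientation: [-2.179, -2.259, -0.005]
force: [0.3, 2.4, 0.7]
opening: 0.0518
gripper_force: 15.0
```

Run:
```python
from g import *
measure(6)
im,W=cloud('scene');cv2.imwrite('pics/s3.png',im[150:260,250:440].repeat(4,0).repeat(4,1))
```

```text
t 17.0667 F [0.34 1.99 0.72] M [ 0.207 -0.077  0.039] Mcor [ 0.089  0.013 -0.002]
G [0.4961 0.1753 0.0594] tilt 0.0006 s corner -0.03016058224555483 d 0.016473143724641336 COM x -0.04663372597019617
```

View pics/s3.png

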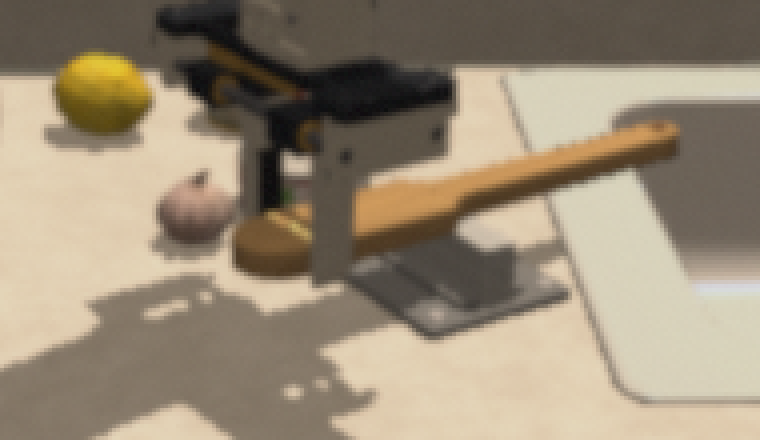

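Call:
apply_moves(series=[[[0,0,0],[0,0,0]],[[0,0,0],[0,0,0]],[[0,0,0],[0,0,0]]], claw=0.53, newtons=3)

```text
t: 17.37
tool_pos: [0.4962, 0.1746, 0.2264]
orientation: [-2.179, -2.258, -0.005]
force: [0.1, 0.4, -0.4]
opening: 0.052
gripper_force: 3.0
```

Call:
apply_moves(series=[[[0,0,0],[0,0,0]],[[0,0,0],[0,0,0]]], claw=0.6)

```text
t: 17.53
tool_pos: [0.4961, 0.1744, 0.2263]
orientation: [-2.179, -2.258, -0.004]
force: [0.2, 0.5, -1.0]
opening: 0.0554
gripper_force: 0.0
```

Run:
```python
from h import *
s=robot.read_state();print(s['t'],s['opening'],s['force'].round(2))
im,W=cloud('scene');cv2.imwrite('pics/s4.png',im[150:260,250:440].repeat(4,0).repeat(4,1))
hsv=cv2.cvtColor(im,cv2.COLOR_BGR2HSV)
m=np.zeros((400,640),bool);m[175:225,340:425]=1
m&=(hsv[...,1]>95)&(hsv[...,0]<25)&(hsv[...,2]>140);m=cv2.erode(m.astype(np.uint8),np.ones((3,3)))>0
P=W[m];P=P[np.isfinite(P).all(1)];P=P[(P[:,2]>.03)&(P[:,0]>.46)&(P[:,0]<.54)&(P[:,2]<.12)]
k=P[:,1]<.1;print(len(P),np.polyfit(P[:,1],P[:,2],1),np.percentile(P[:,1],[1,99]))
```

```text
17.5333 0.055381115851116575 [ 0.15  0.45 -0.96]
311 [0.00145209 0.06292246] [-0.08536737  0.13862998]
```

View pics/s4.png

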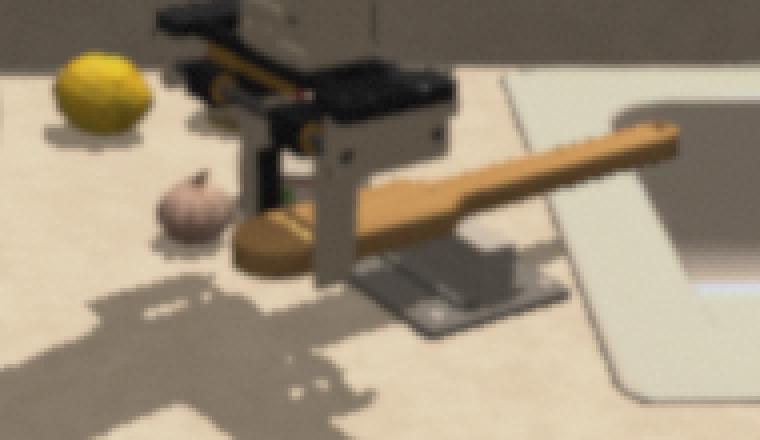

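The paddle is released (opening 55 mm) and still level, with a slope of 0.0015. I'll wait briefly and check that it holds.

Call:
apply_moves(series=[[[0,0,0],[0,0,0]],[[0,0,0],[0,0,0]],[[0,0,0],[0,0,0]],[[0,0,0],[0,0,0]]])

```text
t: 17.92
tool_pos: [0.4962, 0.1746, 0.2264]
orientation: [-2.179, -2.258, -0.005]
force: [-0.3, 0.4, -0.6]
opening: 0.0554
gripper_force: 0.0
```

```bash
cat > c.py <<'E'
from h import *
s=robot.read_state();print(s['t'],s['opening'],s['force'].round(2))
im,W=cloud('scene')
hsv=cv2.cvtColor(im,cv2.COLOR_BGR2HSV)
m=np.zeros((400,640),bool);m[175:225,310:425]=1
m&=(hsv[...,1]>95)&(hsv[...,0]<25)&(hsv[...,2]>140);m=cv2.erode(m.astype(np.uint8),np.ones((3,3)))>0
P=W[m];P=P[np.isfinite(P).all(1)];P=P[(P[:,2]>.01)&(P[:,0]>.46)&(P[:,0]<.54)&(P[:,2]<.12)]
print(len(P),np.polyfit(P[:,1],P[:,2],1),np.percentile(P[:,1],[1,99]),'yaw slope',np.polyfit(P[:,1],P[:,0],1)[0])
E
python3 c.py
```

```text
17.9167 0.05543843822724022 [-0.34  0.45 -0.64]
325 [0.00110629 0.06302264] [-0.08251608  0.16200154] yaw slope -0.04713421869249228
```

Call:
apply_moves(series=[[[0,0,0],[0,0,0]],[[0,0,0],[0,0,0]],[[0,0,0],[0,0,0]],[[0,0,0],[0,0,0]],[[0,0,-5],[0,0,0]],[[0,0,-10],[0,0,0]],[[0,0,-15],[0,0,0]],[[0,0,-25],[0,0,0]],[[0,0,-35],[0,0,0]],[[0,0,-35],[0,0,0]],[[0,0,0],[0,0,0]],[[0,0,0],[0,0,0]]], claw=0.85)

```text
t: 18.97
tool_pos: [0.4973, 0.1743, 0.3556]
orientation: [2.181, 2.26, 0.014]
force: [-0.6, -1.1, -1.2]
opening: 0.0789
gripper_force: 0.0
```

```bash
python3 c.py
```

```text
18.9667 0.07886747215014858 [-0.6  -1.11 -1.15]
560 [0.00072514 0.06299173] [-0.08186621  0.20097732] yaw slope -0.026508502380586437
```

The paddle is level, square and at ridge height (upper face at 63 mm), and the arm is clear of it.

```bash
python3 -c "
from plant import robot
print(robot.close_job())"
```

```text
the job is handed in; nothing more can be done
None
```

The paddle now balances level by itself across the ridge, about square and with both ends in the air; the gripper let go and is clear above it, nothing else was touched, and the job was handed in at about 19 s (no verdict was returned).

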